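# Tighten the cap nut with the adjustable wrench

### The arm

A 6-joint arm with a two-finger parallel gripper is mounted at the origin on the work surface. World frame = base frame: x ahead of the robot, y to its left, z up, the work surface at z = 0. Lengths are in m, angles in degrees, forces in N, time in s.
With the tool pointing down it reaches from about 0.275 to 0.875 m from the base axis. Payload 12.5 kg.
Tool frame: the origin (TCP) lies between the finger pads; the fingertips stand 8 mm ahead of it and the grasp point (between the pads) lies 11 mm behind it (r.tip_reach is the z of the fingertips in the tool frame, in m); z points along the fingers, y is the line along which they close (so a half turn about z gives the same grasp; the last joint's range is limited). The gripper opens to 85 mm and grips with 20 to 120 N. Pads are 22 mm wide; open, the fingers measure 114 mm over their backs; the gripper's body (76 mm by 85 mm) begins 54 mm behind the grasp point. The pads swing forward as they close: fully open they stand 13 mm farther back than shut.
Start: joints at [67.861, 20.094, 94.641, -0, 65.266, -4.847], TCP at [0.163, 0.525, 0.239] pointing down, gripper open.
Joint ranges: [-157.81, 157.81], [-45, 120.19], [0.68, 151.7], [-89.99, 269.99], [4.06, 180], [-164.3, 164.3]. Speed limits (degrees/s): [127.2, 127.2, 159.86, 180, 180, 180].

### API

Orientations are given as a 3x3 rotation matrix whose columns are the frame's x, y, z axes.
In Python, from plant import r, grip, monitor, imaging, models gives the robot as it stands. Calls block until the motion is done:
- r.move_to(position, orientation): joint-space move of the TCP to a pose.
- r.movel(position, frame=None, speed=0.15, contact_N=None): straight line of the TCP; frame=None keeps the orientation; speed is the mean speed in m/s. With contact_N (N) it stops when the force on the tool has changed by that much, and returns True; else False.
- r.movej(angles): joint-space move.
- grip(opening, grip_force=None): opening from 0.0 (shut) to 1.0 (fully open); grip_force is the grip in N (None keeps the last); returns when the fingers have stopped.
- r.pause(seconds).
- r.solve_ik(position, orientation): joint angles nearest the present ones, or None.
- monitor.state(): the state.
- imaging.capture(name): name is "side" or "top"; returns a dict with "color" (384x512x3 uint8, red, green, blue), "range_z" (384x512 float32, m along the optical axis (not along the pixel's ray), 0 where there is no reading), "fx", "fy", "cx", "cy" (pixels), "world_from_camera" (4x4, takes a point from camera to world coordinates). Camera axes: x right, y up, looking along -z (the intrinsics and any distortion apply to the point x, -y, -z); pixel columns grow to the right and rows downward; lengths in m; the calibration is good to about 2 mm. A picture is of the moment at which its call begins.
A pose or a line that the arm cannot do raises r.IKError and nothing moves.
- r.close_job(): hands the job in; it is judged then, once.
Trained networks look in a picture, given as the dict that the camera call returned (one of the last four; its "shot" number tells which), for a name from the list of things; names that differ only in an ending like _2 or _b are one class to them, and where a whole thing is asked for, a point or a joint stands for the part that bears it (a point fixed in the world has none). Each returns a list of dicts, best first, with "conf" (0 to 1); they miss things now and then, are a little off and sometimes report something else, mostly with a low value. They report only what shows in the picture. A call takes as long as a camera call. They do not tell look-alikes from the thing itself.
- models.find_in(picture, label): "centre" ([x, y, z] in m, in the coordinates of the camera as it stood for that picture, good to about 4 mm: the middle of the surface that is visible of it).
- models.masks_of(picture, label): "region" (384x512 bool, what is visible of it).
The state is a dict: "time_s": time; "joint_positions": joint angles; "dq": joint speeds; "joint_torque": joint torques, N m; "position": TCP position; "tcp_rot": TCP orientation; "wrist_force": force on the tool from outside, world axes, zero at the start; "moment": the same for the moment, N m; "finger_gap": opening from 0.0 (shut) to 1.0 (fully open); "gripper_force": force on a finger pad.
Only numpy, scipy, OpenCV 4.12 (cv2) and the standard library are available. Lean on these libraries where they do the work, as an engineer would, in place of code of your own. Each camera call takes 0.05 s, during which the arm holds its last target. There are 200 camera calls.

### The job

Tighten the brass cap nut on the sink deck with the adjustable wrench: set its open jaws well over the nut, centred, roll the worm until the jaws just fit snugly, and only then swing the handle clockwise (seen from above) until the nut is fully home against its stop, white mark in line with the red one. Leave the wrench lying flat on the nut, still snug, and do not shift or tip the dabba, the bowl, the lid or the tumbler; the nut must be turned by the wrench, so keep the fingers off the nut and its fitting.

Things in the scene. Friction and masses are not known exactly. Their poses are not given: they have to be found in the camera images.
- fitting: Fixed fitting on the sink deck: a thin steel disc 92 mm across (1 mm thick, does not get in the way), carrying the nut. Origin at its centre on the deck, z up. A red mark lies on the disc along its +x axis, 29 to 45 mm from the centre.
- nut_top (a point): Centre of the top of the brass hexagonal cap nut, 36 mm above the deck; turns with it, z up. Hexagon 46 mm across flats, 53 mm across corners, from 1.5 to 29.5 mm above the deck, a round boss 38 mm across on top. Two flats face +y and -y of this frame, the others follow every 60 degrees. A white mark on the boss points 1.0 rad counter-clockwise of +x.
- nut (a joint): Turn of the nut in rad, growing clockwise seen from above; 1.0 is fully home against a hard stop (white mark in line with the red one), the start is 0 to 0.35. It needs about 0.3 N m to turn (3 N on the handle).
- wrench: Loose adjustable wrench, 190 mm long, 22 mm thick, about 0.45 kg, lying flat. Origin on its underside at the centre of a 46 mm nut held in the fitted jaws; mouth open to +x, handle to -x. Fixed jaw: inner face at y = +23 mm, outer +40 mm, x to +22 mm. Moving jaw on the -y side, outer side at most -51 mm. Flat back of the mouth at x = -31 mm. Head, neck and cheeks reach down to the deck.
- handle_mid (a point): Point on the red handle at wrench x = -110 mm, y 0, 13 mm above the wrench's underside: a good place to grip or push. The handle is 22 mm wide (y), from x = -82 to -166 mm, its bar 5 to 21 mm above the deck, with a foot under the tail end.
- worm_top (a point): Top of the knurled brass worm drum, at wrench x = -58 mm, y 0, 28 mm above the underside; drum 26 mm across, 26 mm long, axis along wrench y, 6 to 8 mm proud of the metal round it. Press down on it with 10 to 20 N and rub along the handle: towards the nut (+x) closes the jaws, 1.5 mm per 10 mm of rub (lift, go back, repeat). Turning takes about 6 N of rub; it stalls when the jaws bind.
- jaw (a joint): Position of the moving jaw in m; mouth width = 40 mm + this value, so 0.006 fits the 46 mm nut. Starts 0.0125 to 0.0152, where the wrench slips round the nut; most 0.0165. The worm's friction holds it to about 40 N: pushing the handle on past the stop with more than about 10 N can spread it.
- worm (a joint): Turn of the worm in rad, 2 mm of jaw per rad, growing as the jaws open.
- dabba: Bystander: closed round steel masala dabba, 122 mm across, 68 mm high with its knob. Origin at the centre of its underside.
- bowl: Bystander: glass bowl, 116 mm across the rim, 50 mm high. Origin at the centre of its underside.
- lid: Bystander: flat green silicone lid, 124 mm across, 10 mm thick, knob to 28 mm. Origin at the centre of its underside.
- tumbler: Bystander: steel tumbler, 68 mm across, 80 mm high. Origin at the centre of its underside.
There are look-alikes about, which are no part of the job. What is shaped like the fitting but blue or purple is not meant.

How it is judged (in metres and radians):
On the way, in this order (a step that is already met when the one before it is completed fails the run):
1. jaws snug on the nut (mouth within 1.5 mm of it), wrench flat, before the nut has been turned on (horizontal distance between wrench and nut_top below 0.01 m and height (world z) of wrench below 0.006 m and angle between wrench's own z axis and vertical below 0.08 rad and value of joint jaw between 0.004 and 0.0075 m and value of joint nut below 0.55 rad), for 0.2 s.
2. nut turned fully home with the jaws still snug (value of joint nut above 0.93 rad and horizontal distance between wrench and nut_top below 0.01 m and height (world z) of wrench below 0.006 m and angle between wrench's own z axis and vertical below 0.08 rad and value of joint jaw between 0.004 and 0.008 m), for 0.2 s.
At the end, for the whole second after the job is handed in: The nut is home (at least 0.93 of 1.0 rad); the wrench lies flat and still on the nut, its origin within 10 mm of the nut's axis, the jaws within 2 mm of the nut's width (all of step 2 and linear speed of wrench below 0.02 m/s); the robot touches nothing.
It fails at once if the dabba is shifted more than 20 mm or tipped (distance of dabba from where it was at the start of the episode above 0.02 m or angle between dabba's own z axis and vertical above 0.3 rad).
It fails at once if the bowl is shifted more than 20 mm or tipped (distance of bowl from where it was at the start of the episode above 0.02 m or angle between bowl's own z axis and vertical above 0.3 rad).
It fails at once if the lid is shifted more than 20 mm or tipped (distance of lid from where it was at the start of the episode above 0.02 m or angle between lid's own z axis and vertical above 0.3 rad).
It fails at once if the tumbler is shifted more than 20 mm or tipped (distance of tumbler from where it was at the start of the episode above 0.02 m or angle between tumbler's own z axis and vertical above 0.3 rad).
It fails at once if the fingers press on the nut or its fitting (contact force between the fingers and fitting above 3 N).
It also fails if it takes over 67 s, if anything falls off the work surface, if the arm or the gripper's body presses on something with over 40 N, if the wrist force passes 120 N, or if a joint passes its speed limit or range.

## Working session

There is one attempt and no reset: what is moved stays moved. The work goes in short steps, each a Python script; the robot and the scene stay as the last script left them, time stands still between calls to the robot, and variables do not carry over. Pictures are saved under pics/ and viewed, at most 10 in all, crops included, and the job is handed in when it is done.

```bash
ls; mkdir -p pics
cat > h.py <<'E'
import numpy as np, cv2
from plant import r, grip, monitor, imaging, models
def cloud(p):
    z=p["range_z"]; v,u=np.mgrid[:384,:512]
    X=(u-p["cx"])/p["fx"]*z; Y=(v-p["cy"])/p["fy"]*z
    c=np.stack([X,-Y,-z],-1); T=np.array(p["world_from_camera"])
    return c@T[:3,:3].T+T[:3,3]
def w(p,c):
    T=np.array(p["world_from_camera"]); return T[:3,:3]@np.array(c)+T[:3,3]
E
python3 - <<'E'
from h import *
ims=[]
for n in("top","side"):
    p=imaging.capture(n); print(n,[k for k in p], p["fx"],np.round(np.array(p["world_from_camera"]),3).tolist())
    cv2.imwrite(f"pics/{n}0.png",cv2.resize(p["color"][:,:,::-1],(800,600),interpolation=cv2.INTER_CUBIC))
    for l in("fitting","nut_top","wrench","handle_mid","worm_top","dabba","bowl","lid","tumbler"):
        print(l,[(round(d["conf"],2),np.round(w(p,d["centre"]),3).tolist()) for d in models.find_in(p,l)[:3]])
print(monitor.state()["time_s"])
E
```

```text
pics
top ['color', 'range_z', 'fx', 'fy', 'cx', 'cy', 'world_from_camera', 'shot'] 372.82604804662026 [[-0.044, 0.973, -0.226, 0.365], [-0.999, -0.043, 0.007, -0.025], [-0.003, 0.226, 0.974, 1.005], [0.0, 0.0, 0.0, 1.0]]
fitting [(0.87, [0.696, -0.127, 0.002]), (0.83, [0.581, 0.091, 0.001]), (0.69, [0.473, -0.102, -0.003])]
nut_top [(0.87, [0.575, 0.089, 0.038]), (0.6, [0.698, -0.125, 0.032]), (0.52, [0.472, -0.095, 0.03])]
wrench [(0.55, [0.558, -0.29, 0.019])]
handle_mid [(0.84, [0.559, -0.29, 0.021]), (0.43, [0.553, -0.299, 0.022])]
worm_top [(0.6, [0.558, -0.294, 0.02]), (0.35, [0.578, 0.088, 0.002])]
dabba [(0.72, [0.517, 0.219, 0.063])]
bowl [(0.68, [0.417, 0.084, 0.022]), (0.3, [0.514, 0.219, 0.06])]
lid [(0.64, [0.686, 0.198, 0.009])]
tumbler [(0.96, [0.684, -0.323, 0.05])]
side ['color', 'range_z', 'fx', 'fy', 'cx', 'cy', 'world_from_camera', 'shot'] 404.452900026877 [[-0.97, 0.195, -0.143, 0.443], [-0.241, -0.753, 0.612, 0.577], [0.012, 0.629, 0.778, 0.775], [0.0, 0.0, 0.0, 1.0]]
fitting [(0.95, [0.698, -0.125, 0.001]), (0.94, [0.471, -0.084, -0.0]), (0.72, [0.58, 0.097, 0.003])]
nut_top [(0.77, [0.7, -0.122, 0.031]), (0.76, [0.581, 0.093, 0.029]), (0.7, [0.472, -0.092, 0.033])]
wrench [(0.9, [0.56, -0.285, 0.02])]
handle_mid [(0.8, [0.562, -0.284, 0.021])]
worm_top [(0.87, [0.559, -0.281, 0.019])]
dabba [(0.86, [0.515, 0.236, 0.064])]
bowl [(0.76, [0.415, 0.063, 0.021])]
lid [(0.82, [0.691, 0.208, 0.01])]
tumbler [(0.65, [0.679, -0.298, 0.059]), (0.32, [0.564, -0.287, 0.02])]
1.0
```

View pics/top0.png

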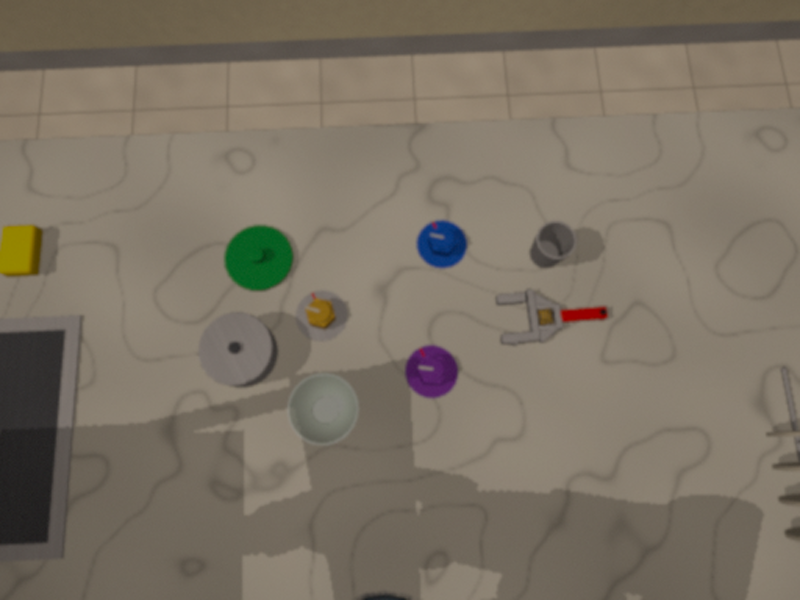

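View pics/side0.png

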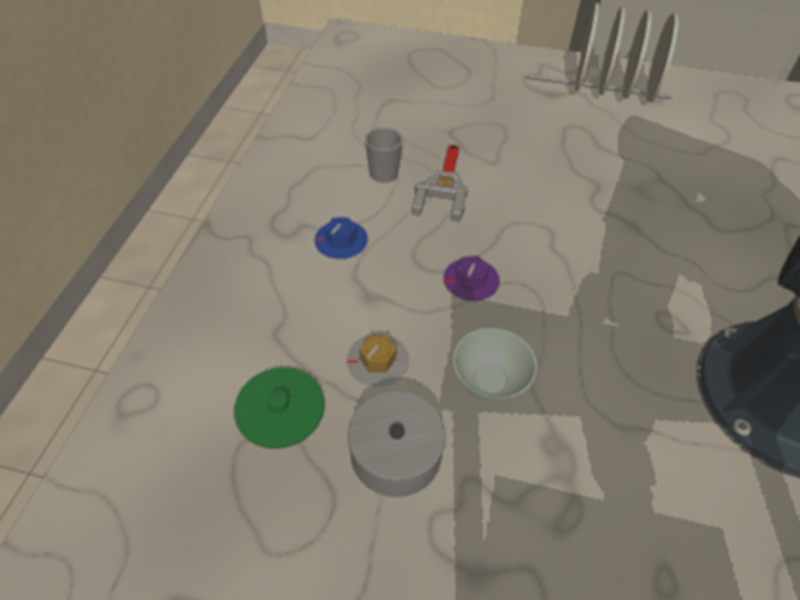

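The top view shows the brass nut on a pale disc at about (320,315), with its red mark up and slightly left. The wrench is at about (550,315), mouth pointing left (+y) and red handle out to (605,313). The blue and purple fittings at (442,243) and (431,370) are decoys. The side view agrees.

```bash
cat >> h.py <<'E'
def plane(p,uv,z):
    uv=np.atleast_2d(uv).astype(float); T=np.array(p["world_from_camera"])
    d=np.stack([(uv[:,0]-p["cx"])/p["fx"],-(uv[:,1]-p["cy"])/p["fy"],-np.ones(len(uv))],-1)@T[:3,:3].T
    return T[:3,3]+d*((z-T[2,3])/d[:,2])[:,None]
def near(p,mask,z,c,rad):
    v,u=np.nonzero(mask); P=plane(p,np.stack([u,v],-1),z)
    return P[np.hypot(P[:,0]-c[0],P[:,1]-c[1])<rad][:,:2]
def hsv(p): 
    h=cv2.cvtColor(p["color"],cv2.COLOR_RGB2HSV).astype(int); return h[...,0],h[...,1],h[...,2]
def red(p): 
    h,s,v=hsv(p); return ((h<7)|(h>172))&(s>130)&(v>60)
def brass(p):
    h,s,v=hsv(p); return (h>10)&(h<30)&(s>110)&(v>50)
def wrench(p,c=(0.56,-0.29)):
    R=near(p,red(p),0.021,c,0.16); B=near(p,brass(p),0.025,c,0.16)
    rm=R.mean(0); pc=np.linalg.eigh(np.cov(R.T))[1][:,1]
    b=B.mean(0) if len(B)>3 else rm*np.nan; d=(b-rm); pc*=np.sign(pc@d) if d@d>0 else 1
    return rm,b,np.degrees(np.arctan2(d[1],d[0])),np.degrees(np.arctan2(pc[1],pc[0])),np.linalg.norm(d),len(R),len(B)
E
python3 - <<'E'
from h import *
print(r.tip_reach)
out=[]
for n in("top","side"):
    p=imaging.capture(n)
    print(n,"wrench",[np.round(x,4).tolist() for x in wrench(p)])
    c=(0.58,0.092)
    ms=models.masks_of(p,"fitting")
    for d in ms[:3]:
        v,u=np.nonzero(d["region"]); P=plane(p,np.stack([u,v],-1),0.001)[:,:2]
        print(" fit",round(d["conf"],2),P.min(0).round(4),P.max(0).round(4),cv2.minEnclosingCircle(P.astype(np.float32)))
    R=near(p,red(p),0.001,c,0.06); print(" red",R.mean(0).round(4),len(R),(R.max(0)-R.min(0)).round(3))
    B=near(p,brass(p),0.0295,c,0.06); print(" brass@29.5",B.mean(0).round(4),B.min(0).round(4),B.max(0).round(4),len(B))
    C=cloud(p); m=(C[...,2]>0.032)&(C[...,2]<0.042)&(np.hypot(C[...,0]-c[0],C[...,1]-c[1])<0.03)
    print(" bosscloud",C[m].mean(0).round(4),m.sum())
    h,s,v=hsv(p); W=near(p,(s<100)&(v>150),0.036,c,0.022); print(" white",W.mean(0).round(4) if len(W) else 0,len(W))
    v0,u0=np.nonzero(m); a=int(v0.mean());b=int(u0.mean())
    out.append(cv2.resize(p["color"][a-24:a+24,b-24:b+24,::-1],(390,390),interpolation=cv2.INTER_CUBIC))
    q=models.masks_of(p,"wrench")
    # wrench head
    C2=C[(C[...,2]>0.012)&(np.hypot(C[...,0]-.56,C[...,1]+.26)<0.09)&(C[...,0]<.64)]
    print(" wr ext",C2.min(0).round(3),C2.max(0).round(3))
    v0,u0=np.nonzero(red(p)&(np.hypot(C[...,0]-.56,C[...,1]+.3)<0.1)); print(v0.mean(),u0.mean())
cv2.imwrite("pics/nut1.png",np.hstack(out))
E
```

```text
0.008
top wrench [[0.5599, -0.3664], [0.5578, -0.2983], 91.7378, 91.5615, 0.0681, 229, 78]
 fit 0.85 [ 0.4302 -0.1434] [ 0.5201 -0.0538] ((0.4746948778629303, -0.09891384094953537), 0.04695185273885727)
 fit 0.83 [ 0.6624 -0.1766] [ 0.7496 -0.0855] ((0.7040220499038696, -0.1311628371477127), 0.04573199525475502)
 fit 0.82 [0.5357 0.0453] [0.6266 0.1334] ((0.5812698602676392, 0.08926476538181305), 0.0471990630030632)
 red [0.6183 0.1025] 1 [0. 0.]
 brass@29.5 [0.5796 0.086 ] [0.5553 0.062 ] [0.6081 0.1101] 254
 bosscloud [0.5807 0.089  0.0357] 162
 white 0 0
 wr ext [ 0.513 -0.35   0.012] [ 0.608 -0.219  0.031]
200.89371980676327 371.9806763285024
side wrench [[0.5588, -0.3648], [0.5565, -0.2971], 91.8907, 91.7159, 0.0677, 106, 36]
 fit 0.88 [0.5372 0.0394] [0.6265 0.1313] ((0.5807957053184509, 0.0848613753914833), 0.04649113118648529)
 fit 0.7 [ 0.4291 -0.1518] [ 0.5195 -0.0581] ((0.4757891595363617, -0.10487686842679977), 0.047418177127838135)
 fit 0.56 [ 0.6594 -0.1869] [ 0.7507 -0.0884] ((0.7067942023277283, -0.13820315897464752), 0.05033475160598755)
 red [0.6152 0.0994] 5 [0.009 0.002]
 brass@29.5 [0.5771 0.0946] [0.5529 0.0635] [0.6041 0.1259] 387
 bosscloud [0.5806 0.0872 0.036 ] 204
 white 0 0
 wr ext [ 0.513 -0.35   0.012] [ 0.609 -0.22   0.032]
101.74038461538461 288.0480769230769
```

View pics/nut1.png

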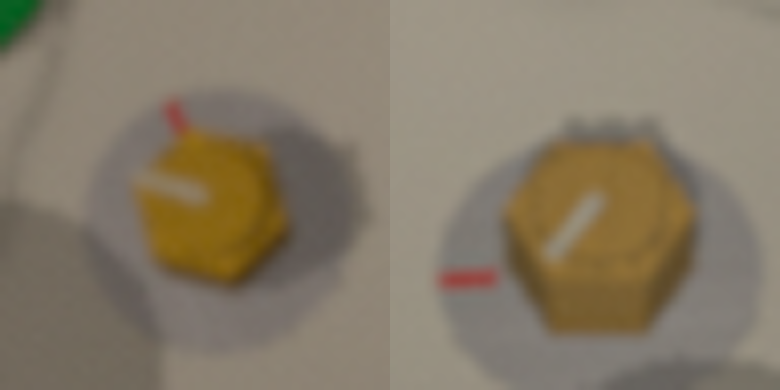

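The crop shows the red mark at about (177,116) in the top view and (468,279) in the side view. The white mark runs (205,197)→(137,180) in the top view and (600,197)→(550,258) in the side view. I'll convert these to angles and grasp the wrench.

Run:
```python
from h import *
M={"top":([[170,103],[183,130]],[[137,180],[205,197]]),"side":([[50,280],[105,278]],[[160,258],[210,197]])}
N=np.array([.5807,.088]); ang=lambda d:np.degrees(np.arctan2(d[1],d[0]))
for n in M:
    p=imaging.capture(n);C=cloud(p)
    m=(C[...,2]>0.032)&(C[...,2]<0.042)&(np.hypot(C[...,0]-.58,C[...,1]-.092)<0.03)
    v0,u0=np.nonzero(m);o=np.array([int(u0.mean())-24,int(v0.mean())-24])
    f=lambda q,z:plane(p,np.array(q)/8.125-.5+o,z)[:,:2]
    a=f(M[n][0],.001);b=f(M[n][1],.036)
    ce=plane(p,[[u0.mean(),v0.mean()]],.036)[0,:2]
    print(n,ce.round(4),"red",(a-N).round(4).tolist(),"dir from N",ang(a.mean(0)-N),"white",(b-N).round(4).tolist(),"dir",ang(b[0]-b[1]))
# go grasp the handle
c91=np.radians(91.75); R=lambda t:np.array([[np.cos(t),np.sin(t),0],[np.sin(t),-np.cos(t),0],[0,0,-1]])
wx=np.array([np.cos(c91),np.sin(c91)])
org=np.array([.5593,-.3656])+wx*.124; org2=np.array([.557,-.298])+wx*.058; print("org",org,org2)
g=(org+org2)/2-wx*.100
for k in(0,np.pi):
    q=r.solve_ik([*g,.1],R(c91+k)); print(k,np.round(q,1) if q is not None else None)
    for t in (140,110,80): 
        h=N-.1*np.array([np.cos(np.radians(t)),np.sin(np.radians(t))]); q=r.solve_ik([*h,.03],R(np.radians(t)+k)); print(t,np.round(q,1) if q is not None else None)
print("g",g)
```

```text
top [0.5809 0.0888] red [[0.0429, 0.016], [0.0332, 0.0117]] dir from N 20.071571552837472 white [[0.0083, 0.0227], [0.0016, 0.0005]] dir 73.21142300267852
side [0.5803 0.0877] red [[0.0397, 0.0127], [0.025, 0.0082]] dir from N 17.84985599355599 white [[0.0051, 0.0201], [-0.0028, -0.0024]] dir 70.59131030908554
org [ 0.55551322 -0.24165783] [ 0.55522877 -0.24002705]
0 [-35.5  39.7  84.1  -0.   56.3 -37.2]
140 [ -2.   45.5  84.6  -0.   49.9 -52. ]
110 [ -4.9  42.1  91.9  -0.   46.  -24.9]
80 [ -5.8  38.2 100.2  -0.   41.6   4.2]
3.141592653589793 [-35.5  39.7  84.1  -0.   56.3 142.8]
140 [ -2.   45.5  84.6  -0.   49.9 128. ]
110 [ -4.9  42.1  91.9  -0.   46.  155.1]
80 None
g [ 0.55842485 -0.3407958 ]
```

```bash
cat >> h.py <<'E'
N=np.array([.5806,.0882])
def RT(deg):
    t=np.radians(deg); return np.array([[np.cos(t),np.sin(t),0],[np.sin(t),-np.cos(t),0],[0,0,-1]])
def ax(deg): t=np.radians(deg); return np.array([np.cos(t),np.sin(t)]),np.array([-np.sin(t),np.cos(t)])
def S(*a):
    s=monitor.state(); print(*a,"t",round(s["time_s"],2),"p",np.round(s["position"],4),"F",np.round(s["wrist_force"],1),"gap",round(s["finger_gap"],3),"gf",np.round(s["gripper_force"],1)); return s
E
python3 - <<'E'
from h import *
A=91.75; wx,wy=ax(A); org=np.array([.5554,-.2408]); g=org-.1*wx
grip(0.6)
r.move_to([*g,.10],RT(A)); S()
print(r.movel([*g,.0105],speed=.1,contact_N=10)); S()
grip(0.0,100); S("gripped")
r.movel([*g,.035],speed=.06); S("lift")
p=imaging.capture("top");C=cloud(p)
for q in (.02,-.02):pass
loc=(C[...,:2]-org); X=loc@wx;Y=loc@wy
for x0,x1,y0,y1 in((0,20,25,38),(0,20,-48,-33),(-66,-50,-12,12),(-48,-34,-20,20)):
    m=(X>x0/1e3)&(X<x1/1e3)&(Y>y0/1e3)&(Y<y1/1e3)&(C[...,2]>.025); print((x0,y0),m.sum(),np.median(C[...,2][m]) if m.any() else 0)
E
```

```text
t 5.19 p [ 0.5588 -0.3402  0.1001] F [-0.2 -0.4 -0.6] gap 0.602 gf 0.0
False
t 6.23 p [ 0.5588 -0.341   0.0112] F [-1.  -0.3  1. ] gap 0.596 gf 0.0
gripped t 6.62 p [ 0.5588 -0.3412  0.0116] F [-2.2 -0.1  5.7] gap 0.233 gf 98.9
lift t 7.17 p [ 0.5584 -0.3407  0.0351] F [-0.6  0.9 -5. ] gap 0.229 gf 98.0
(0, 25) 93 0.3281343437103289
(0, -48) 34 0.04482214250101241
(-66, -12) 83 0.05185343437217904
(-48, -20) 153 0.32379238803606025
```

Wrench held level. Next I'll carry it over and lower it onto the nut.

Run:
```python
from h import *
A0=91.75; A=134.7; wx,wy=ax(A)
r.movel([.5584,-.3407,.095],speed=.12)
r.movel([.56,-.16,.095],speed=.2)
o=N+.004*wy; g=o-.1*wx
r.move_to([*g,.095],RT(A)); S("above")
p=imaging.capture("side"); cv2.imwrite("pics/above.png",cv2.resize(p["color"][100:340,120:440,::-1],(800,600),interpolation=cv2.INTER_CUBIC))
print(r.movel([*g,.036],speed=.06,contact_N=8)); S("mid")
```

```text
above t 9.72 p [0.648  0.0135 0.0947] F [-0.4 -0.2 -4.3] gap 0.228 gf 98.1
False
mid t 10.91 p [0.6484 0.0143 0.0364] F [ 0.   0.2 -4.2] gap 0.23 gf 98.1
```

View pics/above.png

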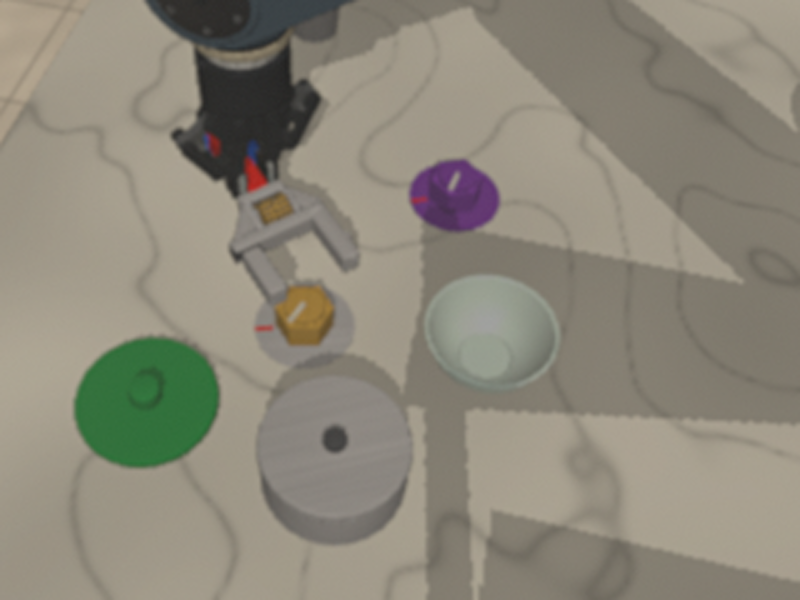

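In the side view the wrench is raised over the nut at about (305,315), with its mouth aimed along the flats. The offset in the image is parallax from the height. The underside is now at 25 mm, around the hexagon, with no contact, so I'll continue down.

Run:
```python
from h import *
A=134.7; wx,wy=ax(A); o=N+.004*wy; g=o-.1*wx
print(r.movel([*g,.0125],speed=.05,contact_N=8)); S("down")
grip(0.5); S("open")
r.movel([*g,.13],speed=.15)
r.move_to([g[0],g[1]-.12,.2],RT(A));S()
for n in("top","side"):
    p=imaging.capture(n); m=wrench(p,tuple(N-.1*wx)); rm,b=m[0],m[1]
    R=near(p,red(p),.021,N-.124*wx,.055); B=near(p,brass(p),.025,N-.058*wx,.018)
    rm=R.mean(0);b=B.mean(0);d=b-rm;a=np.degrees(np.arctan2(d[1],d[0]));pc=np.linalg.eigh(np.cov(R.T))[1][:,1]
    x,y=ax(a); print(n,len(R),len(B),"ang",a,np.degrees(np.arctan2(pc[1],pc[0])),"|d|",np.linalg.norm(d),"org-N",(rm+.124*x-N).round(4),(b+.058*x-N).round(4))
    C=cloud(p); m=np.hypot(C[...,0]-N[0],C[...,1]-N[1])<.02; print(n,C[m&(C[...,2]>.032)].mean(0))
    v0,u0=np.nonzero(m); a,b=int(v0.mean()),int(u0.mean())
    cv2.imwrite(f"pics/on_{n}.png",cv2.resize(p["color"][a-40:a+60,b-60:b+60,::-1],(480,400),interpolation=cv2.INTER_CUBIC))
a=cv2.imread("pics/on_top.png");b=cv2.imread("pics/on_side.png");cv2.imwrite("pics/on.png",cv2.resize(np.hstack([a,b]),(800,333)))
```

```text
True
down t 11.4 p [0.6475 0.0143 0.0116] F [-0.8 -0.   5.8] gap 0.231 gf 99.3
open t 11.75 p [0.647  0.0142 0.0109] F [ 1.7 -1.4 -0.4] gap 0.5 gf 1.1
t 13.31 p [ 0.6477 -0.1058  0.1991] F [-0.9  0.2 -0.7] gap 0.5 gf 0.0
top 65 65 ang 136.62997612039382 145.89276129110436 |d| 0.0443606944277199 org-N [-0.0187  0.0113] [-0.0029 -0.0036]
top [0.58045216 0.08894468 0.03563132]
side 219 75 ang 135.38001240385262 136.05268598524432 |d| 0.06788842225256812 org-N [-0.0042 -0.0022] [-0.0055 -0.0009]
side [0.58030913 0.08807438 0.03632957]
```

View pics/on.png

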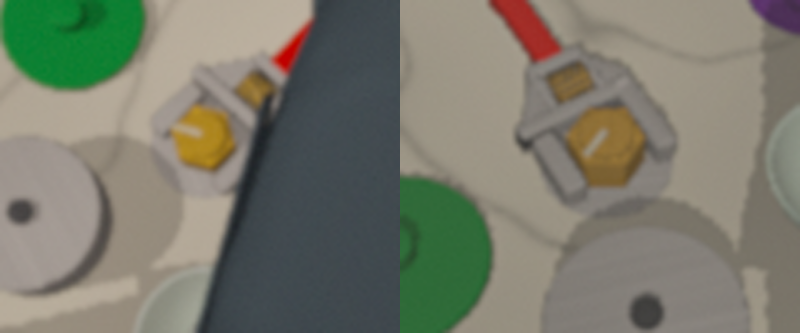

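Wrench is flat on the deck with the nut inside the mouth. In the side view the nut is at (605,140) between the jaws and the worm is at (570,80). The measured offset is about (+1.4, +4.5) mm in the wrench frame, as planned. Now for the worm.

```bash
cat >> h.py <<'E'
def rub(A,worm,x0=-.008,x1=.009,Ft=14.,n=6):
    wx,wy=ax(A); P=lambda x,z:[*(worm+x*wx),z]
    R=RT(A)
    f0=np.array(monitor.state()["wrist_force"])
    hit=r.movel(P(x0,.026),speed=.03,contact_N=Ft)
    s=monitor.state(); z=s["position"][2]; zs=z; log=[]
    for x in np.linspace(x0,x1,n+1)[1:]:
        r.movel(P(x,z),speed=.03); s=monitor.state(); f=np.array(s["wrist_force"])-f0
        log.append((round(float(f[:2]@wx),1),round(float(f[:2]@wy),1),round(float(f[2]),1)))
        z-=np.clip((Ft-f[2])*5e-5,-.0004,.0004)
    print(hit,"z0",round(zs,4),"z",round(z,4),log,"t",round(s["time_s"],1))
    r.movel(P(x1,.045),speed=.12); r.movel(P(x0,.045),speed=.12)
E
python3 - <<'E'
from h import *
A=135.; wx,wy=ax(A); org=N+.0012*wx+.0043*wy; worm=org-.058*wx
grip(0.0)
r.move_to([*(worm-.008*wx),.055],RT(A)); S()
rub(A,worm)
S()
E
```

```text
t 14.73 p [0.6245 0.0386 0.0562] F [ 0.7 -0.6  0. ] gap 0.002 gf 0.0
True z0 0.0359 z 0.034 [(1.9, 0.0, 5.6), (-1.7, -0.1, 6.1), (-2.9, 1.5, 7.7), (-3.1, 1.3, 9.3), (-4.4, 1.2, 9.5), (-1.5, -0.1, 9.0)] t 16.9
t 17.45 p [0.6232 0.0391 0.0444] F [-0.9  0.1 -0.4] gap 0.003 gf 0.0
```

```bash
sed -i 's/z=s\["position"\]\[2\]; zs=z/zs=s["position"][2]; z=zs-.0025/; s/(Ft-f\[2\])\*5e-5,-.0004,.0004/(Ft-f[2])*1.2e-4,-.0008,.0008/' h.py
cat >> h.py <<'E'
def jawlook(A,name,cam="side"):
    wx,wy=ax(A); p=imaging.capture(cam)
    v,u=[int(t.mean()) for t in np.nonzero(np.hypot(*(np.moveaxis(cloud(p)[...,:2],-1,0)-N[:,None,None]))<.02)]
    cv2.imwrite(f"pics/{name}.png",cv2.resize(p["color"][v-40:v+40,u-50:u+50,::-1],(800,640)[:1]+(600,),interpolation=cv2.INTER_CUBIC))
E
python3 - <<'E'
from h import *
A=135.; wx,wy=ax(A); worm=N+.0012*wx+.0043*wy-.058*wx
for i in range(2): rub(A,worm,Ft=15)
r.movel([*(worm-.06*wx),.09],speed=.2)
jawlook(A,"jaw1"); S()
E
```

```text
True z0 0.0358 z 0.0334 [(-4.3, 7.6, 23.9), (-4.2, 2.9, 15.6), (-4.8, 2.4, 13.1), (-6.1, 2.4, 15.1), (-5.6, 1.3, 14.7), (-5.1, 0.2, 10.5)] t 19.4
True z0 0.0359 z 0.0334 [(-5.0, 6.6, 21.6), (-4.5, 3.1, 15.3), (-5.0, 1.0, 12.8), (-6.6, 2.1, 14.6), (-7.0, 1.4, 13.3), (-5.3, -0.2, 12.6)] t 21.9
t 22.94 p [0.6587 0.0034 0.0886] F [-0.6  0.1 -0.7] gap 0.001 gf 0.0
```

View pics/jaw1.png

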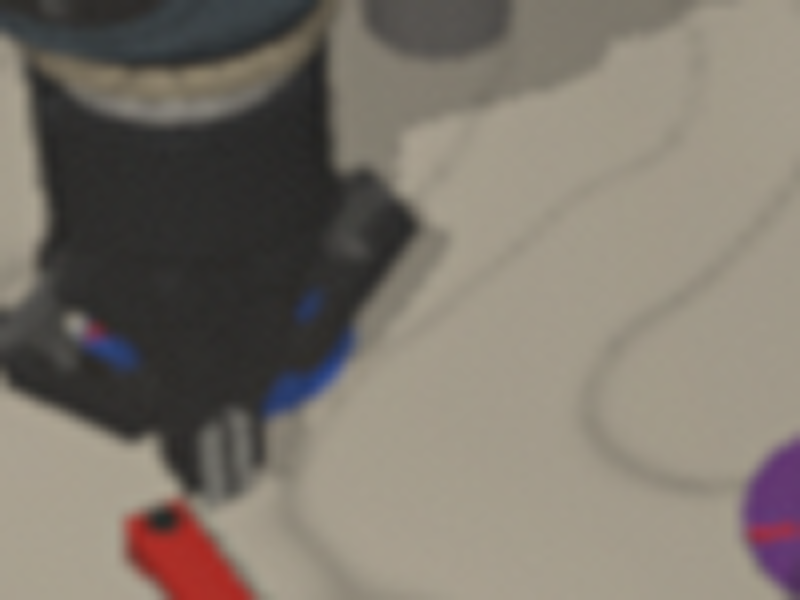

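That crop landed on the gripper and a bit of the handle, because arm pixels pulled its centre off the nut. I'll fix the centring, do one more stroke and look again.

```bash
python3 - <<'E'
s=open("h.py").read()
i=s.index("    v,u=[int"); j=s.index("    cv2.imwrite(f\"pics/{name}",i)
s=s[:i]+'''    C=cloud(p); v,u=[int(t.mean()) for t in np.nonzero((np.hypot(C[...,0]-N[0],C[...,1]-N[1])<.02)&(C[...,2]<.045)&(C[...,2]>.03))]
'''+s[j:]
open("h.py","w").write(s)
E
python3 - <<'E'
from h import *
A=135.; wx,wy=ax(A); worm=N+.0012*wx+.0043*wy-.058*wx
r.movel([*(worm-.008*wx),.045],speed=.2)
rub(A,worm,Ft=16)
r.movel([*(worm-.06*wx),.09],speed=.2)
jawlook(A,"jaw2"); S()
E
```

```text
True z0 0.0358 z 0.0331 [(-3.8, 8.3, 18.9), (-4.5, 4.7, 14.4), (-6.0, 4.2, 15.2), (-5.8, 4.0, 13.9), (-5.9, 2.8, 16.6), (-6.0, 1.2, 15.2)] t 25.4
t 26.47 p [0.6587 0.0034 0.0886] F [0.3 0.6 0.9] gap 0.002 gf 0.0
```

View pics/jaw2.png

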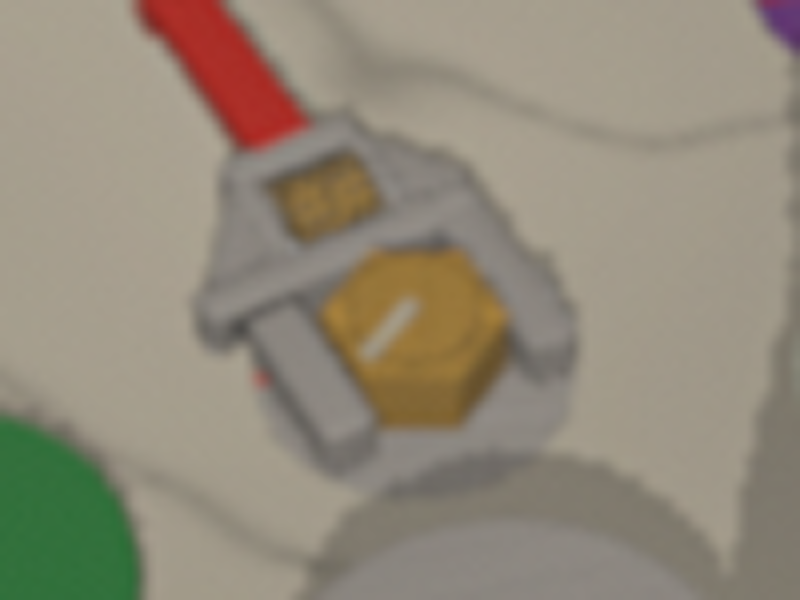

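The moving jaw (left, 310,390) has closed to near the nut, and the fixed jaw (right) is at (520,290). I'll keep stroking until the rub force rises, meaning the worm has stalled.

Run:
```python
from h import *
A=135.; wx,wy=ax(A); worm=N+.0012*wx+.0043*wy-.058*wx
r.movel([*(worm-.008*wx),.045],speed=.2)
rub(A,worm,Ft=16)
rub(A,worm,Ft=16)
r.movel([*(worm-.06*wx),.09],speed=.2)
jawlook(A,"jaw3"); S()
p=imaging.capture("side")
R=near(p,red(p),.021,N-.124*wx,.06); B=near(p,brass(p),.025,N-.058*wx,.018); rm=R.mean(0);b=B.mean(0);d=b-rm;a=np.degrees(np.arctan2(d[1],d[0]));x,y=ax(a)
e=rm+.124*x-N; print(a,len(R),len(B),np.linalg.norm(d),e@x,e@y)
```

```text
True z0 0.0358 z 0.0331 [(-4.4, 6.3, 19.6), (-4.4, 4.5, 14.9), (-6.1, 3.0, 15.4), (-5.8, 2.2, 14.6), (-6.3, 0.8, 14.5), (-5.7, 0.2, 15.7)] t 28.9
True z0 0.0358 z 0.033 [(-7.4, 7.9, 19.8), (-7.3, 3.7, 14.9), (-9.0, 2.1, 14.2), (-9.1, 1.5, 14.8), (-10.7, 1.8, 14.3), (-9.1, 1.6, 15.4)] t 31.4
t 32.47 p [0.6586 0.0034 0.0886] F [0.2 0.5 0.2] gap -0.001 gf 0.0
133.5488692932891 216 76 0.06687789516748091 0.0038340776070616514 0.0007700879296184142
```

View pics/jaw3.png

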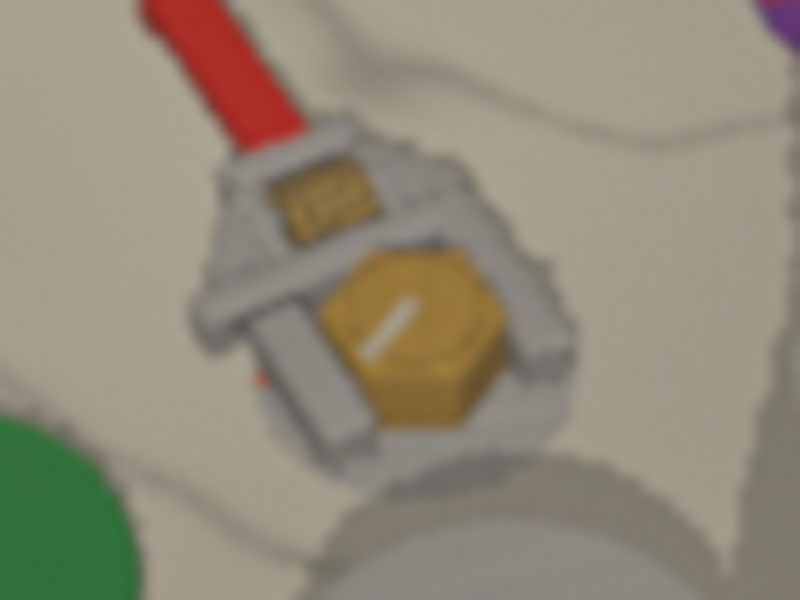

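Rub force jumped from 6 to about 10 N, so the worm has stalled. The jaws sit against both flats, and the wrench is within about 4 mm of the nut axis. Now the swing: fingers straddling the handle, pushing along an arc with a force limit.

```bash
cat > sw.py <<'E'
from h import *
import sys
A=133.8; RAD=.108; Z=.0115
def P(a,z=Z): return [*(N-RAD*ax(a)[0]),z]
r.move_to(P(A,.07),RT(A)); grip(0.6)
print(r.movel(P(A),speed=.08,contact_N=8)); S("down")
grip(0.36); S("straddle")
f0=np.array(monitor.state()["wrist_force"]); a=A; k=0
while a>78:
    st=2.5 if a>94 else .5
    a-=st
    r.movel(P(a),RT(a),speed=.035 if st>1 else .02)
    s=monitor.state(); f=np.array(s["wrist_force"])-f0; ft=float(f[:2]@ax(a)[1])
    k+=1
    if k%3==0 or abs(ft)>6: print(round(a,1),"ft",round(ft,1),"fr",round(float(f[:2]@ax(a)[0]),1),"fz",round(float(f[2]),1),"t",round(s["time_s"],1))
    if abs(ft)>(12 if st>1 else 8): break
S("end")
E
python3 sw.py
```

```text
False
down t 34.19 p [0.6557 0.0102 0.0119] F [-0.   0.5  0. ] gap 0.6 gf 0.0
straddle t 34.52 p [0.6555 0.0103 0.0118] F [-0.9  0.2 -0.2] gap 0.357 gf 0.0
126.3 ft -2.7 fr -0.4 fz 0.9 t 35.4
118.8 ft -3.1 fr -1.5 fz 0.8 t 36.2
111.3 ft -4.4 fr -1.9 fz 1.9 t 37.1
103.8 ft -3.8 fr -2.0 fz 2.0 t 37.9
96.3 ft -4.7 fr -1.7 fz 2.2 t 38.8
93.3 ft -6.3 fr -1.2 fz 1.5 t 39.3
92.8 ft -6.1 fr -1.4 fz 1.1 t 39.6
92.3 ft -6.2 fr -1.4 fz 1.9 t 39.8
91.3 ft -6.7 fr -0.8 fz 1.9 t 40.3
90.3 ft -6.2 fr -1.5 fz 1.6 t 40.8
89.8 ft -6.2 fr -0.8 fz 1.5 t 41.1
89.3 ft -6.1 fr -2.1 fz 1.2 t 41.3
88.3 ft -5.9 fr -1.2 fz 0.5 t 41.8
87.8 ft -6.1 fr -0.5 fz 1.0 t 42.1
86.8 ft -6.2 fr -0.5 fz 0.6 t 42.6
86.3 ft -6.6 fr -0.7 fz 1.6 t 42.8
85.8 ft -6.9 fr -1.2 fz 0.7 t 43.1
85.3 ft -5.8 fr 0.5 fz 1.2 t 43.3
84.3 ft -6.4 fr -0.5 fz 1.2 t 43.8
83.8 ft -6.3 fr -0.8 fz 1.5 t 44.1
82.8 ft -6.4 fr -0.3 fz 1.0 t 44.6
82.3 ft -6.2 fr -0.2 fz 0.9 t 44.8
81.8 ft -6.8 fr -0.8 fz 1.4 t 45.1
81.3 ft -6.4 fr -0.6 fz 0.4 t 45.3
80.8 ft -7.8 fr -1.0 fz 0.5 t 45.6
80.3 ft -10.3 fr 0.9 fz -2.2 t 45.8
end t 45.81 p [ 0.5635 -0.0183  0.0116] F [ 9.4 -0.6 -2.4] gap 0.364 gf 4.6
```

The force rose sharply at 80.3°, where I expected the stop. I'll back off, open, withdraw and look.

Run:
```python
from h import *
a=81.8; RAD=.108
r.movel([*(N-RAD*ax(a)[0]),.0118],RT(a),speed=.03)
grip(0.6); S("open")
r.movel([*(N-RAD*ax(a)[0]),.10],speed=.12)
r.move_to([.45,-.25,.22],RT(a)); S("away")
out=[]
wx,wy=ax(82.)
for n in("side","top"):
    p=imaging.capture(n);C=cloud(p)
    m=(C[...,2]>0.032)&(C[...,2]<0.042)&(np.hypot(C[...,0]-N[0],C[...,1]-N[1])<0.025); v,u=[int(t.mean()) for t in np.nonzero(m)]
    R=near(p,red(p),.021,N-.124*wx,.06); B=near(p,brass(p),.025,N-.058*wx,.018); rm=R.mean(0);b=B.mean(0);d=b-rm;t=np.degrees(np.arctan2(d[1],d[0]));x,y=ax(t)
    e=rm+.124*x-N; print(n,t,len(R),len(B),np.linalg.norm(d),e@x,e@y)
    out.append(cv2.resize(p["color"][v-32:v+38,u-28:u+28,::-1],(400,500),interpolation=cv2.INTER_CUBIC))
cv2.imwrite("pics/fin.png",np.hstack(out))
```

```text
open t 46.39 p [ 0.5649 -0.0187  0.0117] F [-0.5 -0.1  0.3] gap 0.596 gf 0.0
away t 48.38 p [ 0.4502 -0.2492  0.2193] F [-0.3 -0.7 -0.5] gap 0.602 gf 0.0
side 82.46101898428431 206 72 0.0670660450696062 0.0032783109055719707 0.0004357610728840219
top 82.96808567959826 233 79 0.06714886000359704 0.0005421074764242621 -0.00037171511130699135
```

View pics/fin.png

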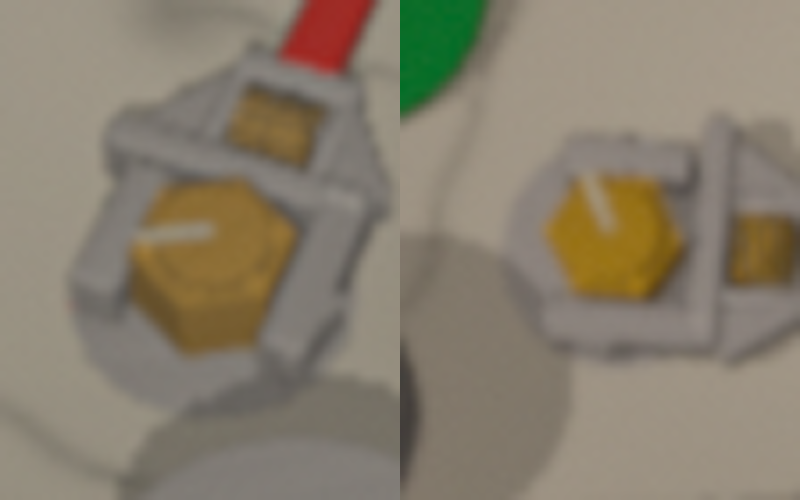

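The wrench is flat and centred on the nut, with the white mark running (612,230)→(585,178) in the top view. I'll check its angle against the red mark numerically.

Run:
```python
from h import *
ang=lambda d:np.degrees(np.arctan2(d[1],d[0]))
for n,q in(("side",[[135,240],[213,230]]),("top",[[185,178],[212,230]])):
    p=imaging.capture(n);C=cloud(p)
    m=(C[...,2]>0.032)&(C[...,2]<0.042)&(np.hypot(C[...,0]-N[0],C[...,1]-N[1])<0.025); v,u=[int(t.mean()) for t in np.nonzero(m)]
    b=plane(p,np.array(q)/7.143-.5+np.array([u-28,v-32]),.036)[:,:2]; print(n,(b-N).round(4).tolist(),ang(b[0]-b[1]))
    # automatic: least saturated pixels on the boss
    h,s,vv=hsv(p); yy,xx=np.nonzero(m); P=plane(p,np.stack([xx,yy],-1),.036)[:,:2]; k=np.hypot(*(P-N).T)<.017; sat=s[yy,xx]
    w8=np.clip(np.median(sat[k])-15-sat[k],0,None); c=(P[k]*w8[:,None]).sum(0)/w8.sum(); ev=np.linalg.eigh(np.cov(P[k].T,aweights=w8))[1][:,1]; print(ang(c-N),ang(ev*np.sign(ev[0])))
```

```text
side [[0.0219, 0.0075], [-0.0005, -0.0021]] 23.251863249015205
6.884260686620923 21.59377127548811
top [[0.0221, 0.0089], [0.0017, -0.0009]] 25.616906746010216
16.54704695965016 24.285523368866667
```

The white mark reads about 23.5° and the red about 19–20°, which is borderline given the blur. There is time for one short confirming push.

Run:
```python
from h import *
RAD=.108; P=lambda a,z=.0118:[*(N-RAD*ax(a)[0]),z]
a=82.8
r.move_to(P(a,.06),RT(a)); r.movel(P(a),speed=.1,contact_N=8); grip(0.36)
f0=np.array(monitor.state()["wrist_force"])
while a>76:
    a-=.5; r.movel(P(a),RT(a),speed=.03); s=monitor.state(); ft=float((np.array(s["wrist_force"])-f0)[:2]@ax(a)[1]); print(round(a,1),round(ft,1),round(s["time_s"],1))
    if abs(ft)>9.5 or s["time_s"]>58: break
r.movel(P(a+2),RT(a+2),speed=.05); grip(0.6)
r.movel(P(a+2,.09),speed=.15); r.move_to([.5,-.2,.2],RT(a+2)); S("away")
wx,wy=ax(82.)
for n in("side","top"):
    p=imaging.capture(n)
    R=near(p,red(p),.021,N-.124*wx,.06); B=near(p,brass(p),.025,N-.058*wx,.018); rm=R.mean(0);b=B.mean(0);d=b-rm;t=np.degrees(np.arctan2(d[1],d[0]));x,y=ax(t)
    e=rm+.124*x-N; print(n,t,e@x,e@y)
```

```text
82.3 0.9 51.0
81.8 -0.5 51.2
81.3 0.2 51.5
80.8 -4.2 51.7
80.3 -7.6 52.0
79.8 -10.5 52.2
away t 54.36 p [ 0.5    -0.1991  0.1989] F [ 0.3  0.1 -0.6] gap 0.602 gf 0.0
side 82.41566420255002 0.0035890518479808732 0.00039328765490235243
top 82.78871215334486 0.0009097732131011455 -0.0006935382056481033
```

The force rose steadily past the 6 N it took to turn the nut, and the handle didn't move. That confirms the hard stop, so I'll hand in.

```bash
python3 -c "
from h import *
print(r.close_job())"
```

```text
the job is handed in; nothing more can be done
None
```

The job is handed in: I fitted the wrench snug on the brass nut and swung it clockwise to the hard stop, then left it flat and centred with the arm clear at about 54 s; the stop was confirmed by force, since the marks read aligned only to within about 4°, and no verdict came back.

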